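# Strip the vacuum-line filter canister for a filter change

### The arm

A 6-joint arm with a two-finger parallel gripper is mounted at the origin on the work surface. World frame = base frame: x ahead of the robot, y to its left, z up, the work surface at z = 0. Lengths are in m, angles in degrees, forces in N, time in s.
With the tool pointing down it reaches from about 0.35 to 0.875 m from the base axis. Payload 4.2 kg.
Tool frame: the origin (TCP) lies midway between the tips of the shut fingers; the grasp point (between the pads) lies 19 mm behind it; y points along the fingers, z is the direction in which the jaws open and shut, and the axes are right-handed (so a half turn about y gives the same grasp; the last joint's range is limited). The gripper opens to 87 mm and grips with 3 to 60 N. Pads are 19 mm wide; open, the fingers measure 117 mm over their backs; the gripper's body (75 mm by 190 mm) begins 51 mm behind the grasp point.
Start: joints at [91.135, 22.042, 0.453, 0, -68.411, -14.817], TCP at [0.148, 0.607, 0.184] pointing down, gripper open.
Joint ranges: [-179.83, 179.83], [-69.29, 118.12], [-61.27, 80.66], [-181.25, 117.63], [-171.15, -9.14], [-177.46, 177.46]. Speed limits (degrees/s): [159.86, 159.86, 180, 180, 180, 180].

### API

Orientations are given as [roll, pitch, yaw] about the fixed x, y, z axes, in that order (R = Rz(yaw) Ry(pitch) Rx(roll)).
In Python, from workcell import env gives the robot as it stands. The module is installed in compiled form; this text tells all that it offers. Calls block until the motion is done:
- env.goto(position, orientation): joint-space move of the TCP to a pose.
- env.move_straight(position, rotation=None, rate=0.15, force_limit=None): straight line of the TCP; rotation=None keeps the orientation; rate is the mean speed in m/s. With force_limit (N) it stops when the force on the tool has changed by that much, and returns True; else False.
- env.set_joints(angles): joint-space move.
- env.gripper_to(opening, grasp_force=None): opening from 0.0 (shut) to 1.0 (fully open); grasp_force is the grip in N (None keeps the last); returns when the fingers have stopped.
- env.dwell(seconds).
- env.inverse_kinematics(position, orientation): joint angles nearest the present ones, or None.
- env.read_state(): the state.
- env.grab_frame(name): name is "scene" or "side" or "wrist"; returns a dict with "image" (400x640x3 uint8, blue, green, red), "fx", "fy", "cx", "cy" (pixels), "D" ([k1, k2, p1, p2, k3] as OpenCV has them; the pictures are not rectified), "position" and "orientation" of the camera in the world. Camera axes: x right, y up, looking along -z (the intrinsics and any distortion apply to the point x, -y, -z); pixel columns grow to the right and rows downward; lengths in m; the calibration is good to about 2 mm. A picture is of the moment at which its call begins. There is no depth.
A pose or a line that the arm cannot do raises env.Unreachable and nothing moves.
- env.close_job(): hands the job in, once; it reports no verdict.
Trained networks look in a picture, given as the dict that the camera call returned (one of the last four; its "shot" number tells which), for a name from the list of things; names that differ only in an ending like _2 or _b are one class to them, and where a whole thing is asked for, a point or a joint stands for the part that bears it (a point fixed in the world has none). Each returns a list of dicts, best first, with "score" (0 to 1); they miss things now and then, are a little off and sometimes report something else, mostly with a low value. They report only what shows in the picture. A call takes as long as a camera call. They do not tell look-alikes from the thing itself.
- env.search_frame(picture, thing): "xyz" ([x, y, z] in m, in world coordinates, good to about 4 mm: the middle of the surface that is visible of it).
- env.trace(picture, thing): "mask" (400x640 bool, what is visible of it).
The state is a dict: "clock": time; "joint_positions": joint angles; "qvel": joint speeds; "joint_torque": joint torques, N m; "position": TCP position; "tool_rot": TCP orientation; "force": force on the tool from outside, world axes, zero at the start; "wrist_torque": the same for the moment, N m; "opening": opening from 0.0 (shut) to 1.0 (fully open).
Only numpy, scipy, OpenCV 4.12 (cv2) and the standard library are available. Lean on these libraries where they do the work, as an engineer would, in place of code of your own. Each camera call takes 0.05 s, during which the arm holds its last target. There are 200 camera calls.

### The job

Strip the blue filter canister for a filter change: first vent it by unscrewing the red cap from its pipe and lifting it off, and only then turn the three black clamp knobs anticlockwise, each all the way to its stop, and after that lift the lid off. In the end the cap belongs in the small blue tray, the lid lies flat, knob up, on the black rubber mat, and every used cartridge that is still in the canister is in the open cardboard carton. Leave the other things on the bench where they are.

Things in the scene. Friction and masses are not known exactly. Their poses are not given: they have to be found in the camera images.
- canister: blue filter canister fixed to the bench: tub 160 mm outside, 150 mm inside diameter, rim 115 mm, inner floor 15 mm above the bench. Origin: centre of the tub on the bench, z up. The vent pipe stands 165 mm out along its own +x, joined by a level pipe 66 mm high. Clamp knobs 112 mm from the centre at 60, 180 and 300 degrees from +x, seats 44 mm at 0, 120 and 240; 1 to 3 hold a cartridge
- canister_mouth (a point): centre of the tub's rim, 115 mm above the bench
- vent_neck (a point): centre of the top of the threaded white neck on the grey pipe, 130 mm above the bench, axis vertical. Neck 25 mm, over the thread 39 mm in diameter; below it a 44 mm collar, top 91 mm above the bench. Right-hand thread, 8 mm rise per turn: the cap lets go after about 2 turns anticlockwise (seen from above)
- cap: red ribbed round screw cap, 56 mm diameter, 34 mm high, 60 g, hollow underneath (bore 45 mm, 28 mm deep). Origin: centre of its lower rim, z through its closed top. Screwed home on the neck at the start (origin 102 mm above the bench); turned anticlockwise it climbs 8 mm per turn and comes off only after about 2 turns. Turns easily. Grip it across the ribs, 15 to 30 mm above its lower rim
- knob_a (a joint): angle of the black clamp knob at 60 degrees from the canister's +x, axis vertical, growing anticlockwise seen from above: starts at 0 to 0.35 rad (steel dog over the lid), hard stop at 2.6 rad (dog swung off the lid). It stays where it is left, takes about 0.12 N m and does not rise
- knob_a_grip (a point): grip point of that knob, on its axis, 157 mm above the bench: round black grip with shallow lobes, 38 to 40 mm in diameter, from 140 to 168 mm above the bench. The dog below it has its top 135 mm above the bench and at 0 rad reaches 38 mm from the axis towards the canister's centre
- knob_b (a joint): angle of the black clamp knob at 180 degrees from the canister's +x, axis vertical, growing anticlockwise seen from above: starts at 0 to 0.35 rad (steel dog over the lid), hard stop at 2.6 rad (dog swung off the lid). It stays where it is left, takes about 0.12 N m and does not rise
- knob_b_grip (a point): grip point of that knob, on its axis, 157 mm above the bench: round black grip with shallow lobes, 38 to 40 mm in diameter, from 140 to 168 mm above the bench. The dog below it has its top 135 mm above the bench and at 0 rad reaches 38 mm from the axis towards the canister's centre
- knob_c (a joint): angle of the black clamp knob at 300 degrees from the canister's +x, axis vertical, growing anticlockwise seen from above: starts at 0 to 0.35 rad (steel dog over the lid), hard stop at 2.6 rad (dog swung off the lid). It stays where it is left, takes about 0.12 N m and does not rise
- knob_c_grip (a point): grip point of that knob, on its axis, 157 mm above the bench: round black grip with shallow lobes, 38 to 40 mm in diameter, from 140 to 168 mm above the bench. The dog below it has its top 135 mm above the bench and at 0 rad reaches 38 mm from the axis towards the canister's centre
- lid: blue round lid, 164 mm in diameter, 0.45 kg. Origin: centre of the underside of its 6 mm deep, 142 mm wide rubber plug; the 10 mm plate lies above it. In the middle a black mushroom knob: neck 20 mm, head 36 mm in diameter from 36 to 56 mm above the origin. At the start the plug sits in the tub under the three dogs, origin 109 mm above the bench
- cartridge_a: used filter cartridge, if present on the seat at 0 degrees: grey pleated cylinder with orange ends, 38 mm diameter, 66 mm high, 90 g, with an orange grab fin on top, 26 mm along its own x, 12 mm thick along y, from 66 to 92 mm above the origin. Origin: centre of its underside, z up. In the tub its x points outward from the centre within 0.3 rad; top 8 mm below the rim
- cartridge_b: used filter cartridge, if present on the seat at 120 degrees: grey pleated cylinder with orange ends, 38 mm diameter, 66 mm high, 90 g, with an orange grab fin on top, 26 mm along its own x, 12 mm thick along y, from 66 to 92 mm above the origin. Origin: centre of its underside, z up. In the tub its x points outward from the centre within 0.3 rad; top 8 mm below the rim
- cartridge_c: used filter cartridge, if present on the seat at 240 degrees: grey pleated cylinder with orange ends, 38 mm diameter, 66 mm high, 90 g, with an orange grab fin on top, 26 mm along its own x, 12 mm thick along y, from 66 to 92 mm above the origin. Origin: centre of its underside, z up. In the tub its x points outward from the centre within 0.3 rad; top 8 mm below the rim
- mat: black rubber mat, 180 x 180 mm, 3 mm thick, fixed to the bench; origin: centre of its underside
- carton: open cardboard carton, 200 mm (its x) by 170 mm (its y), 100 mm high, walls and floor 5 mm, loose, 0.4 kg, flaps folded down outside; origin: centre of its underside
- tray: small open blue plastic tray, 130 mm (its x) by 110 mm (its y), 35 mm high, walls and floor 4 mm, loose, 0.3 kg; origin: centre of its underside
- parts_bin: grey open bin of brass fittings, 130 x 110 x 50 mm; to be left where it is
- spray_can: yellow spray can, 66 mm diameter, 170 mm high; to be left where it is
- filter_box: white and orange box, 100 x 160 x 75 mm; to be left where it is
- tape_roll: roll of tan packing tape lying flat, 96 mm diameter, 48 mm high; to be left where it is
- screwdriver: screwdriver with a yellow handle lying on the bench; to be left where it is
- wrench: steel wrench lying on the bench; to be left where it is
- torch: black and silver torch, 140 mm long, lying on the bench; to be left where it is
There are look-alikes about, which are no part of the job. What is meant by the lid is not white, and is the larger of those in its own colour. There is more than one size of the cap; the one meant has the size given above.

How it is judged:
By the outcome, as a careful person would: the job done as asked, in the order asked, and still so for the second after the job is handed in, with the robot touching nothing.
Of cartridge_a, cartridge_b, cartridge_c only 1 to 3 are there at a start; the rules pass over those that are not, and their reading is None.
At some moment in a run one of carton, tray may be knocked a few centimetres aside while the robot is not near it.
Once in a run the grip may slacken for a moment while it holds something.
It also fails if it takes over 210 s, if anything falls off the work surface, if the arm or the gripper's body presses on something with over 40 N, if the wrist force passes 120 N, or if a joint passes its speed limit or range.

## Working session

There is one attempt and no reset: what is moved stays moved. The work goes in short steps, each a Python script; the robot and the scene stay as the last script left them, time stands still between calls to the robot, and variables do not carry over. Pictures are saved under pics/ and viewed, about 12 in all and at most 16, crops included, and the job is handed in when it is done.

```bash
mkdir -p pics; cat > h.py <<'E'
import numpy as np, cv2
from scipy.spatial.transform import Rotation as R
from workcell import env
def cam(f):
    K=np.array([[f["fx"],0,f["cx"]],[0,f["fy"],f["cy"]],[0,0,1.]]);return K,np.array(f["D"],float)
def rot(f):
    o=np.array(f["orientation"],float)
    return o if o.shape==(3,3) else R.from_euler('xyz',o,degrees=True).as_matrix()
def proj(f,P):
    K,D=cam(f);P=np.atleast_2d(np.array(P,float));c=(P-np.array(f["position"]))@rot(f);c=c*[1,-1,-1]
    return cv2.projectPoints(c,np.zeros(3),np.zeros(3),K,D)[0][:,0]
def unproj(f,uv,z):
    K,D=cam(f);u=cv2.undistortPoints(np.array(uv,float).reshape(-1,1,2),K,D)[:,0]
    d=np.c_[u[:,0],-u[:,1],-np.ones(len(u))]@rot(f).T;p=np.array(f["position"])
    return p+d*((z-p[2])/d[:,2])[:,None]
def save(f,n): cv2.imwrite(f"pics/{n}.png",f["image"])
E
python3 - <<'E'
from h import *
for n in("scene","side","wrist"):
    f=env.grab_frame(n);save(f,n+"0");print(n,f["position"],f["orientation"],f["fx"])
    for t in ["canister","cap","knob_a_grip","lid","mat","carton","tray","parts_bin"]:
        print(t,[(np.round(r["xyz"],3).tolist(),round(r["score"],2),proj(f,r["xyz"])[0].astype(int).tolist()) for r in env.search_frame(f,t)[:5]])
s=env.read_state();print(s)
E
```

```text
scene [1.21741802 0.05222219 1.3513388 ] [30.29825392  0.27418306 94.97016056] 452.24172483154274
canister [([0.631, 0.018, 0.065], 0.72, [326, 243])]
cap [([0.62, 0.145, 0.138], 0.74, [369, 233]), ([0.503, 0.167, 0.044], 0.64, [374, 214]), ([0.796, 0.269, 0.052], 0.58, [407, 304])]
knob_a_grip [([0.516, 0.05, 0.162], 0.72, [340, 196])]
lid [([0.798, -0.264, 0.012], 0.96, [229, 293]), ([0.182, -0.3, 0.016], 0.87, [250, 132]), ([0.601, -0.012, 0.124], 0.85, [317, 225])]
mat [([0.411, -0.362, -0.0], 0.71, [223, 186])]
carton [([0.412, 0.364, 0.048], 0.86, [434, 194]), ([0.412, -0.364, 0.002], 0.44, [222, 185])]
tray [([0.623, -0.311, 0.003], 0.59, [226, 241])]
parts_bin [([0.61, 0.311, 0.017], 0.7, [418, 251])]
side [ 0.13304255 -0.93364905  0.70091004] [ 59.78203948   0.59573273 -19.87779545] 378.00387850298046
canister [([0.549, -0.079, 0.072], 0.95, [346, 224])]
cap [([0.486, 0.144, 0.037], 0.96, [303, 203]), ([0.6, 0.132, 0.128], 0.63, [335, 175]), ([0.634, 0.407, 0.104], 0.58, [316, 151]), ([0.77, 0.257, 0.037], 0.53, [361, 176])]
knob_a_grip [([0.501, 0.038, 0.152], 0.69, [317, 1
[... 686 characters left out ...]
ray []
parts_bin []
{'clock': 1.35, 'joint_positions': array([ 9.11360146e+01,  2.20415697e+01,  4.52517408e-01,  1.82320050e-03,
       -6.84108471e+01, -1.48184004e+01]), 'qvel': array([ 0.05785528,  0.01745572, -0.08422423, -0.16204991, -0.01137436,
       -0.08603099]), 'joint_torque': array([ 4.06673898e-04, -3.90464044e+01,  1.87615693e+01,  4.22417209e+00,
        1.53927802e-02, -3.33162097e-05]), 'position': array([0.14779985, 0.6072567 , 0.18385522]), 'tool_rot': array([-9.00005308e+01,  1.61318501e-03,  1.66318285e+02]), 'force': array([-0.52636275,  0.63509901,  0.15049725]), 'wrist_torque': array([ 5.06523595e-06,  6.08274356e-02, -2.61715924e-02]), 'opening': 0.998885658903809}
```

View pics/scene0.png

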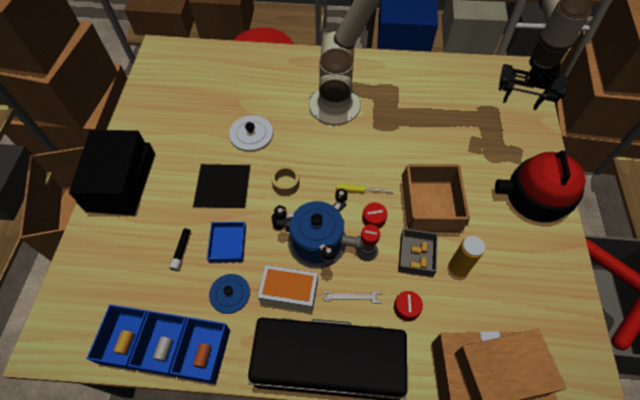

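View pics/side0.png

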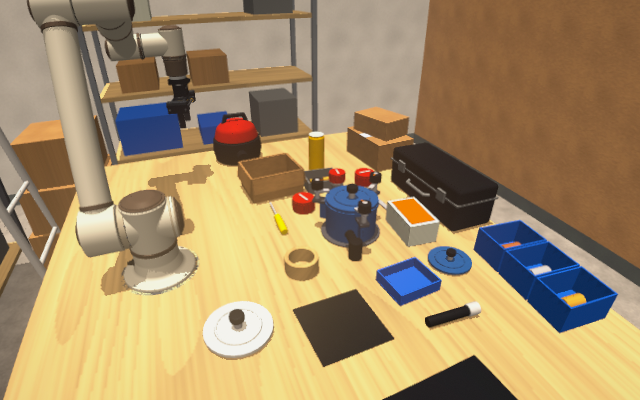

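The real cap is the red one at scene px (370,235), on the pipe. The look-alikes are at (374,214) and (408,304), both lying on the bench. The real lid is the blue one at (317,225), on the canister. The look-alikes are a white one at (250,132) and a small blue one at (229,293). The tray is at (226,241), the mat at (222,186) and the carton at (436,197). Next I'll look from close above.

```bash
cat >> h.py <<'E'
def pose(x,y,z,yaw): return [x,y,z],[-90,0,yaw]
def find(f,t,n=6):
    for r in env.search_frame(f,t)[:n]: print(t,np.round(r["xyz"],4).tolist(),round(r["score"],2),proj(f,r["xyz"])[0].astype(int).tolist())
E
python3 - <<'E'
from h import *
for yaw in(-90,0,90,180):
  for x,y in((.6,.14),(.6,0)):
    for z in (.38,.12): print(yaw,x,y,z,env.inverse_kinematics(*pose(x,y,z,yaw)))
env.goto(*pose(.15,.6,.4,166)); env.goto(*pose(.56,.05,.4,180))
f=env.grab_frame("wrist");save(f,"w1");print(f["position"],f["orientation"])
for t in["canister","lid","cap","knob_a_grip","vent_neck"]:find(f,t)
np.save("w1.npy",f,allow_pickle=True)
E
```

```text
-90 0.6 0.14 0.38 [ 28.16649075  17.9514323   21.64362824   0.         -93.69219594
 151.83350925]
-90 0.6 0.14 0.12 [ 28.16649075  24.02865384  -6.04742545   0.         -59.9239207
 151.83350925]
-90 0.6 0 0.38 [ 15.44619474  16.14696945  19.12944348   0.         -92.98247404
 164.55380526]
-90 0.6 0 0.12 [ 15.44619474  22.55751682  -8.42302698   0.         -59.0194562
 164.55380526]
0 0.6 0.14 0.38 [ 2.81664907e+01  1.79514323e+01  2.16436282e+01 -2.54444375e-14
 -9.36921959e+01 -1.18166491e+02]
0 0.6 0.14 0.12 [ 2.81664907e+01  2.40286538e+01 -6.04742545e+00 -2.54444375e-14
 -5.99239207e+01 -1.18166491e+02]
0 0.6 0 0.38 [ 1.54461947e+01  1.61469694e+01  1.91294435e+01 -2.54444375e-14
 -9.29824740e+01 -1.05446195e+02]
0 0.6 0 0.12 [ 1.54461947e+01  2.25575168e+01 -8.42302698e+00 -2.54444375e-14
 -5.90194562e+01 -1.05446195e+02]
90 0.6 0.14 0.38 [ 28.16649075  17.9514323   21.64362824   0.         -93.69219594
 -28.16649075]
90 0.6 0.14 0.12 [ 28.16649075  24.02865384  -6.04742545   0.         -59.9239207
 -28.16649075]
90 0.6 0 0.38 [ 15.44619474  16.14696945  19.12944348   0.     
[... 402 characters left out ...]
4e+01  1.91294435e+01  2.54444375e-14
 -9.29824740e+01  7.45538053e+01]
180 0.6 0 0.12 [ 1.54461947e+01  2.25575168e+01 -8.42302698e+00  2.54444375e-14
 -5.90194562e+01  7.45538053e+01]
[0.63913668 0.05062563 0.60129299] [-1.65622386e+01 -5.00920790e-02 -8.99320674e+01]
canister [0.5912, 0.0381, 0.1373] 0.61 [323, 140]
canister [0.5791, -0.1134, 0.1709] 0.21 [440, 152]
lid [0.7726, -0.2603, 0.0113] 0.78 [506, 20]
cap [0.4974, 0.163, 0.045] 0.86 [250, 189]
cap [0.7716, 0.2657, 0.0535] 0.66 [171, 13]
cap [0.6158, 0.1443, 0.1357] 0.57 [247, 122]
knob_a_grip [0.5076, 0.046, 0.168] 0.56 [318, 204]
vent_neck [0.5896, 0.0304, 0.1344] 0.9 [329, 141]
vent_neck [0.6239, -0.3102, 0.0096] 0.2 [520, 114]
```

View pics/w1.png

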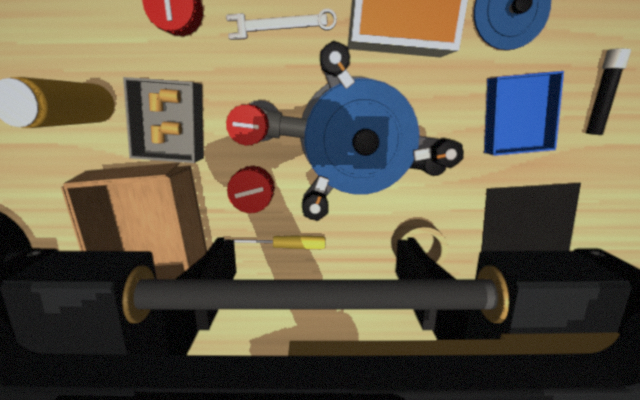

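```bash
python3 - <<'E'
from h import *
from scipy.optimize import least_squares
env.goto(*pose(.5,.05,.36,180))
f=env.grab_frame("wrist");save(f,"w2");np.save("w2.npy",f,allow_pickle=True)
g=np.load("w1.npy",allow_pickle=True).item()
# w1 hand-read top-centre pixels
uv=[(247,124),(315,206),(452,153),(335,55),(366,142)];z=[.136,.168,.168,.168,.165]
P=np.array([unproj(g,a,b)[0] for a,b in zip(uv,z)])
M=np.array([[.165,0]]+[[.112*np.cos(a),.112*np.sin(a)] for a in np.radians([60,180,300])]+[[0,0]])
def tf(p): c,s=np.cos(p[2]),np.sin(p[2]);return M@np.array([[c,s],[-s,c]])+p[:2]
r=least_squares(lambda p:(tf(p)-P[:,:2]).ravel(),[.59,-.02,1.5]);print(r.x,np.degrees(r.x[2]));print(np.round((tf(r.x)-P[:,:2])*1000,1))
W=np.c_[tf(r.x),z]
im=f["image"].copy()
for u in proj(f,W): cv2.drawMarker(im,tuple(int(v) for v in np.round(u)),(0,255,0),cv2.MARKER_CROSS,9,1)
for n,(c,rr,zz) in dict(cap=(W[0],.028,.136),lid=(W[4],.082,.125)).items():
    a=np.linspace(0,2*np.pi,60);ring=np.c_[c[0]+rr*np.cos(a),c[1]+rr*np.sin(a),0*a+zz];cv2.polylines(im,[np.round(proj(f,ring)).astype(np.int32)],True,(0,255,255),1)
for k in W[1:4]:
    ring=np.c_[k[0]+.0195*np.cos(a),k[1]+.0195*np.sin(a),0*a+.168];cv2.polylines(im,[np.round(proj(f,ring)).astype(np.int32)],True,(0,255,255),1)
cv2.imwrite("pics/w2o.png",cv2.resize(im[0:330,150:550],None,fx=2,fy=1.8))
for t in["cap","knob_a_grip","lid"]:find(f,t)
E
```

```text
[ 0.59336928 -0.01780378  1.44312149] 82.68477073704022
[[ 0.6  1.3]
 [-1.  -0.5]
 [ 0.4  1.6]
 [-1.  -1. ]
 [ 1.  -1.4]]
cap [0.6154, 0.1471, 0.1344] 0.69 [235, 73]
cap [0.4955, 0.1644, 0.0455] 0.57 [242, 159]
cap [0.5924, -0.0132, 0.1256] 0.39 [364, 93]
cap [0.5059, 0.0471, 0.1661] 0.18 [317, 167]
knob_a_grip [0.5033, 0.0458, 0.1714] 0.95 [318, 170]
knob_a_grip [0.576, 0.0306, 0.1152] 0.18 [329, 107]
lid [0.5941, -0.0147, 0.1279] 0.89 [366, 92]
lid [0.413, -0.3679, 0.0] 0.44 [546, 201]
```

View pics/w2o.png

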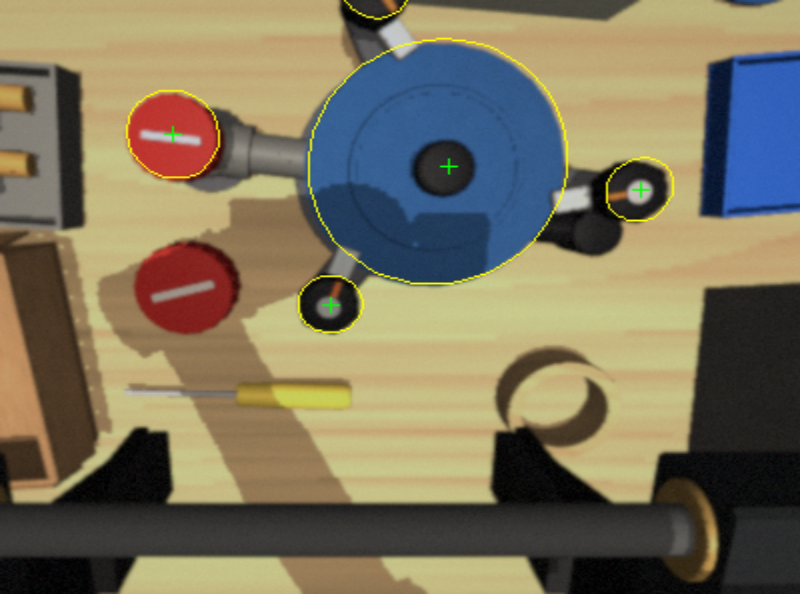

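The overlay fits: canister at (0.593, -0.018), yaw 82.7°, residuals ≤1.6 mm. The red cap on the pipe at crop px (172,134) matches the 56 mm ring, so I'll unscrew that one.

```bash
cat >> h.py <<'E'
CX,CY,CYAW=.5934,-.0178,82.7
def cpt(r,deg): a=np.radians(CYAW+deg);return CX+r*np.cos(a),CY+r*np.sin(a)
def ik6(x,y,z,j6):
    """down pose with chosen joint 6 (yaw=j1+j6+90)"""
    j1=env.inverse_kinematics(*pose(x,y,z,90))[0]
    q=np.array(env.inverse_kinematics(*pose(x,y,z,j1+90)),float)
    assert abs(q[3])<1 and abs(q[5])<2,q
    q[5]=j6;return q
def st(tag=""):
    s=env.read_state();print(tag,"t%.1f"%s["clock"],"p",np.round(s["position"],4),"F",np.round(s["force"],1),"T",np.round(s["wrist_torque"],2),"op %.3f"%s["opening"]);return s
E
cat > cap.py <<'E'
from h import *
x,y=cpt(.165,0)
env.set_joints(ik6(x,y,.30,-130)); env.gripper_to(1.0)
env.move_straight([x,y,.107],rate=.12); st("down")
z=.107
for k in range(3):
    env.gripper_to(0.5,25); st("grip%d"%k)
    for i in range(1,4):
        env.set_joints(ik6(x,y,z+.008*i*90/360,-130+90*i)); st()
    z+=.006
    if k<2:
        env.gripper_to(0.9); env.set_joints(ik6(x,y,z,-130))
h=env.move_straight([x,y,z+.03],rate=.03,force_limit=8);st("lift %s"%h)
E
python3 cap.py
```

```text
down t10.4 p [0.6149 0.1461 0.1078] F [-0.4 -0.6 -0.2] T [ 0.07 -0.15 -0.03] op 1.000
grip0 t11.4 p [0.6143 0.1458 0.107 ] F [ 0.5 -0.1  0.1] T [ 0.05 -0.15 -0.01] op 0.497
 t12.8 p [0.6143 0.1459 0.109 ] F [ 0.6 -0.4  0.6] T [ 0.09 -0.05 -0.02] op 0.500
 t14.2 p [0.6143 0.1458 0.111 ] F [ 0.1 -0.6 -0.5] T [-0.01 -0.01 -0.05] op 0.501
 t15.6 p [0.6144 0.1459 0.113 ] F [-0.6 -0.5 -0.6] T [-0.09 -0.1   0.01] op 0.503
grip1 t21.2 p [0.6144 0.1459 0.113 ] F [ 0.   0.4 -0.6] T [ 0.04 -0.14 -0.02] op 0.497
 t22.6 p [0.6143 0.1459 0.115 ] F [ 0.2 -0.2 -0.1] T [ 0.09 -0.06  0.03] op 0.496
 t24.0 p [0.6144 0.1459 0.117 ] F [ 0.4 -0.7  0.5] T [ 0.05 -0.03  0.04] op 0.500
 t25.4 p [0.6144 0.1459 0.119 ] F [-0.2 -1.  -0.2] T [-0.09 -0.04 -0.02] op 0.502
grip2 t31.1 p [0.6144 0.1459 0.119 ] F [-0.2  0.6  1.1] T [ 0.04 -0.16  0.04] op 0.501
 t32.5 p [0.6143 0.1459 0.121 ] F [ 0.5 -0.3  0. ] T [ 0.09 -0.04  0.01] op 0.499
 t33.9 p [0.6143 0.1458 0.123 ] F [-0.3 -0.5 -0.1] T [-0.04  0.06 -0.03] op 0.495
 t35.3 p [0.6144 0.1458 0.125 ] F [-0.   0.1 -0.6] T [-0.1  -0.07  0.01] op 0.497
lift False t36.4 p [0.6142 0.1458 0.1547] F [ 0.4  0.4 -0.7] T [-0.07 -0.13 -0.  ] op 0.503
```

```bash
python3 - <<'E'
from h import *
f=env.grab_frame("wrist");s=env.grab_frame("scene");d=env.grab_frame("side")
a=cv2.resize(f["image"],(640,400));b=cv2.resize(s["image"][180:280,290:450],(400,250));c=cv2.resize(d["image"][130:230,270:430],(400,250))
cv2.imwrite("pics/c1.png",np.vstack([cv2.resize(f["image"][:, :],(560,350)),np.hstack([b[:,:280],c[:,60:340]])]))
E
```

```text
(no output)
```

View pics/c1.png

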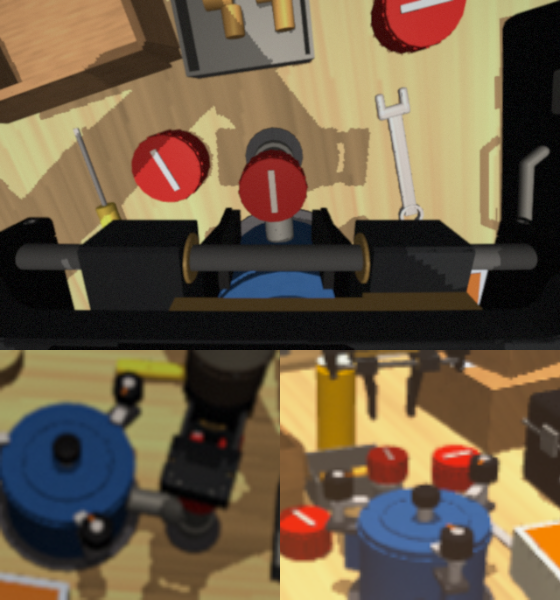

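The fingers weren't closing on the cap: an opening of 0.5 is wider than the cap, and it's still in place. I'll repeat with the grip closing fully under force.

```bash
sed -i 's/gripper_to(0.5,25)/gripper_to(0.0,30)/; s/ik6(x,y,.30,-130))/ik6(x,y,.155,-130))/; s/force_limit=8/force_limit=10/; s/; env.gripper_to(1.0)$//' cap.py
sed -i '3i env.gripper_to(0.9)' cap.py; python3 cap.py
```

```text
down t41.9 p [0.6148 0.1459 0.1073] F [0.2 0.4 0.4] T [ 0.03 -0.18  0.03] op 0.902
grip0 t43.3 p [0.6144 0.1459 0.107 ] F [ 0.2  0.2 -0.1] T [-0.01 -0.22 -0.  ] op 0.001
 t44.7 p [0.6144 0.1459 0.109 ] F [1.2 0.8 0. ] T [ 0.07 -0.05 -0.01] op 0.004
 t46.1 p [0.6144 0.1458 0.111 ] F [ 0.2 -0.2  0.5] T [-0.05 -0.02  0.02] op 0.003
 t47.5 p [0.6144 0.1458 0.113 ] F [-0.  -0.2  0.3] T [-0.08 -0.09  0.05] op 0.003
grip1 t54.2 p [0.6144 0.1459 0.113 ] F [-0.5  0.7  1. ] T [ 0.06 -0.15 -0.02] op 0.006
 t55.6 p [0.6143 0.1459 0.115 ] F [-0.5 -1.  -0.1] T [ 0.06 -0.04 -0.03] op 0.001
 t57.0 p [0.6144 0.1459 0.117 ] F [ 1.  -0.1 -1.2] T [0.01 0.02 0.03] op 0.006
 t58.4 p [0.6143 0.1459 0.119 ] F [ 1.2 -0.3 -0.3] T [-0.06 -0.11 -0.02] op 0.004
grip2 t65.2 p [0.6144 0.1459 0.119 ] F [ 1.  -0.9  0.2] T [ 0.08 -0.17  0.02] op 0.004
 t66.6 p [0.6143 0.1459 0.121 ] F [0.6 0.4 0.2] T [ 0.08 -0.07 -0.01] op 0.006
 t68.0 p [0.6144 0.1459 0.123 ] F [-0.1  0.3 -0.8] T [-0.02  0.03  0.03] op 0.003
 t69.4 p [0.6144 0.1458 0.125 ] F [-0.7  0.1  0.4] T [-0.06 -0.09  0.03] op 0.008
lift False t70.5 p [0.6142 0.1458 0.1547] F [-0.2 -0.1 -0.9] T [-0.06 -0.17  0.01] op 0.004
```

```bash
python3 - <<'E'
from h import *
s0=env.read_state();print(s0["tool_rot"],s0["joint_positions"])
p=s0["position"];o=[]
for n,(r0,r1,c0,c1) in dict(wrist=(100,400,150,550),scene=(180,280,300,434),side=(110,210,270,404)).items():
    f=env.grab_frame(n);im=f["image"].copy();
    if n!="wrist":
        im=cv2.resize(im,None,fx=4,fy=4);k=4
    else:k=1
    Rt=R.from_euler('xyz',s0["tool_rot"],degrees=True).as_matrix()
    for q,c in((p,(0,255,0)),(p-.019*Rt[:,1],(255,255,0)),(p+.04*Rt[:,2],(255,0,255)),(p-.04*Rt[:,2],(255,0,255)),([.6144,.1458,.136],(0,255,255))):
        u=proj(f,q)[0]*k;cv2.drawMarker(im,(int(u[0]),int(u[1])),c,cv2.MARKER_CROSS,12,2)
    o.append(cv2.resize(im[r0*k:r1*k,c0*k:c1*k],(400,300)))
    find(f,"cap")
cv2.imwrite("pics/c2.png",np.vstack([np.hstack(o[:2]),np.hstack([o[2],o[2]*0])]))
E
```

```text
[-9.00290277e+01 -1.55066269e-02 -1.01987953e+02] [ 2.80159239e+01  2.38309513e+01 -1.04654414e+00 -7.47378650e-03
 -6.51547083e+01  1.39999261e+02]
cap [0.4988, 0.1707, 0.046] 0.91 [193, 188]
cap [0.6151, 0.1539, 0.1346] 0.6 [313, 208]
cap [0.7762, 0.2611, 0.0501] 0.57 [474, 21]
cap [0.7942, 0.2671, 0.0486] 0.79 [407, 303]
cap [0.6384, 0.1382, 0.1191] 0.49 [366, 241]
cap [0.4877, 0.1409, 0.0385] 0.85 [303, 203]
cap [0.77, 0.2568, 0.0396] 0.63 [362, 176]
cap [0.6008, 0.1294, 0.1285] 0.46 [335, 175]
cap [0.4032, -0.3791, 0.0053] 0.19 [342, 326]
```

View pics/c2.png

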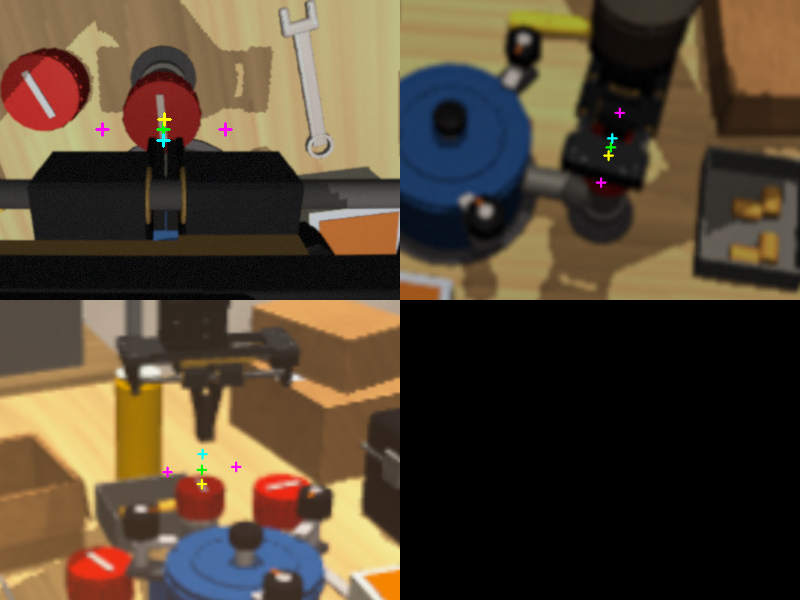

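```bash
python3 - <<'E'
from h import *
from scipy.optimize import least_squares
s0=env.read_state()
w=env.grab_frame("wrist");d=env.grab_frame("side")
save(w,"w3");save(d,"d3")
uw=(315,239);us=(338.7,156)
r=least_squares(lambda q:np.r_[proj(w,q)[0]-uw,proj(d,q)[0]-us],s0["position"]);print(r.x,r.fun,s0["position"],w["position"],w["orientation"])
a=cv2.resize(w["image"][200:350,265:365],(400,600),interpolation=cv2.INTER_CUBIC);b=cv2.resize(d["image"][110:185,315:365],(400,600),interpolation=cv2.INTER_CUBIC)
cv2.imwrite("pics/c3.png",np.hstack([a,b]))
E
```

```text
[0.61673085 0.15341659 0.1899914 ] [ 0.16000927  0.03102043 -1.01056369  0.05492542] [0.61433615 0.14580566 0.15485527] [0.63146726 0.22225993 0.35628711] [-1.66053703e+01  1.15883047e-02 -1.19766221e+01]
```

View pics/c3.png

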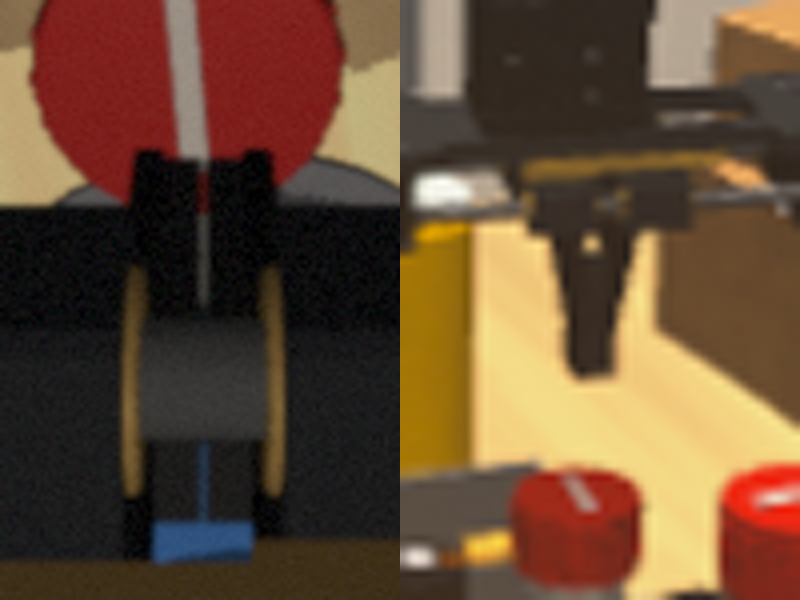

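Triangulation puts the real fingertips about 35 mm above the reported TCP, which explains both misses. I'll confirm with a gentle touch on the cap's top, which should be at z≈0.136.

```bash
python3 - <<'E'
from h import *
x,y=cpt(.165,0)
env.move_straight([x,y,.112],rate=.25)
h=env.move_straight([x,y,.085],rate=.03,force_limit=3);s=st(h)
print("offset",.136-s["position"][2])
E
```

```text
True t71.8 p [0.6146 0.146  0.0978] F [-0.1  0.1  3. ] T [0.07 0.08 0.02] op 0.007
offset 0.03823003446414794
```

```bash
cat >> h.py <<'E'
OFF=.036   # true fingertips are this much above the reported TCP
E
cat > cap2.py <<'E'
from h import *
x,y=cpt(.165,0)
env.move_straight([x,y,.125],rate=.25)
env.gripper_to(.95); env.set_joints(ik6(x,y,.125,-170))
z=.071
h=env.move_straight([x,y,z],rate=.12,force_limit=6); st("down %s"%h); assert not h
for a,b in((-170,170),(-170,170),(70,170)):
    env.gripper_to(0.0,30); s=st("grip"); assert .55<s["opening"]<.72
    z2=z+.008*(b-a)/360
    env.set_joints(ik6(x,y,z2,b)); st(); z=z2
    if b-a>200:
        env.gripper_to(0.85); env.set_joints(ik6(x,y,z,-170 if abs(z-.0786)<.001 else 70))
h=env.move_straight([x,y,z+.04],rate=.06,force_limit=10);st("lift %s"%h)
E
python3 cap2.py
```

```text
down False t78.6 p [0.6149 0.146  0.0714] F [ 0.1 -0.2  0.3] T [ 0.01 -0.16  0.  ] op 0.950
grip t79.2 p [0.6144 0.1459 0.0714] F [-1.7 -0.9  2. ] T [-0.05  0.05  0.  ] op 0.637
 t84.1 p [0.6144 0.1459 0.0783] F [-0.1  0.1 -0.7] T [-0.03 -0.23 -0.02] op 0.637
grip t90.1 p [0.6144 0.1459 0.0786] F [ 0.2  0.8 -0.1] T [ 0.05 -0.19  0.01] op 0.639
 t95.0 p [0.6143 0.1458 0.0861] F [ 0.2 -0.6  0.9] T [-0.1  -0.14  0.02] op 0.637
grip t97.6 p [0.6144 0.1459 0.0862] F [ 0.3 -0.7 -0.5] T [0.09 0.02 0.04] op 0.643
 t99.2 p [0.6142 0.1465 0.0884] F [-2.5  3.6  1.2] T [ 1.22  0.5  -0.11] op 0.644
lift False t100.0 p [0.6141 0.1457 0.1281] F [ 0.3 -0.3 -1.2] T [-0.07 -0.12 -0.05] op 0.642
```

```bash
cat > tray.py <<'E'
from h import *
g=np.load("w1.npy",allow_pickle=True).item();print(unproj(g,(524,112),.02))
p=env.read_state()["position"]
f=env.grab_frame("scene");d=env.grab_frame("side");find(f,"tray",2);find(d,"tray",2)
c=[r["xyz"] for r in env.search_frame(f,"tray")[:1]][0]
assert abs(c[0]-.623)<.06 and abs(c[1]+.311)<.06
env.move_straight([p[0],p[1],.19],rate=.3)
env.set_joints(ik6(c[0],c[1],.12,60)) if False else env.set_joints(ik6(c[0],c[1],.19,60)); st("over")
h=env.move_straight([c[0],c[1],-.0236],rate=.25,force_limit=8);st("down %s"%h)
env.gripper_to(.75);env.move_straight([c[0],c[1],.12],rate=.35);s=st("up")
f=env.grab_frame("wrist");save(f,"t1");find(f,"cap",3)
E
python3 tray.py
```

```text
[[ 0.62921212 -0.3092531   0.02      ]]
tray [0.62, -0.3105, 0.0009] 0.68 [226, 241]
tray [0.6276, -0.3049, 0.0091] 0.89 [407, 281]
tray [0.6847, 0.01, 0.1579] 0.73 [374, 179]
over t102.3 p [ 0.6201 -0.3097  0.1894] F [ 0.4 -0.7  0.1] T [0.07 0.01 0.04] op 0.644
down True t103.1 p [ 0.6167 -0.3086 -0.0265] F [-0.1  1.1  3.7] T [ 0.24  0.19 -0.06] op 0.647
up t104.2 p [ 0.6203 -0.3104  0.1214] F [ 0.1  0.  -0.3] T [ 0.01  0.02 -0.04] op 0.749
cap [0.621, -0.3101, 0.0355] 0.61 [314, 194]
```

The cap is in the tray: top at z 0.0355, against an expected 0.038. Now the knobs.

```bash
cat > knob.py <<'E'
from h import *
import sys
for n in sys.argv[1]:
    x,y=cpt(.112,dict(a=60,b=180,c=300)[n])
    p=env.read_state()["position"]
    if p[2]<.16: env.move_straight([p[0],p[1],.17],rate=.35)
    env.set_joints(ik6(x,y,.16,-80))
    h=env.move_straight([x,y,.104],rate=.2,force_limit=6)
    if h: st("CONTACT");break
    env.gripper_to(0.0,22); s=st(n+" grip")
    if not .4<s["opening"]<.52: break
    for j in(40,75,92): env.set_joints(ik6(x,y,.104,j));st(j)
    env.gripper_to(.72);env.move_straight([x,y,.16],rate=.3)
    f=env.grab_frame("wrist");save(f,"k"+n);st("up")
E
python3 knob.py b
```

```text
CONTACT t106.9 p [ 0.5789 -0.1292  0.1442] F [-0.4  0.1 -0.7] T [ 0.08 -0.06  0.01] op 0.746
```

```bash
sed -i 's/force_limit=6/force_limit=14/; s/if p\[2\]<.16:/if p[2]<.14:/' knob.py; python3 knob.py b
```

```text
b grip t108.2 p [ 0.5791 -0.1268  0.1047] F [-1.8  7.2  4.3] T [ 2.32  0.46 -0.06] op 0.438
40 t110.0 p [ 0.5755 -0.1259  0.1047] F [-9.4 11.4  9.6] T [ 3.52  2.75 -0.11] op 0.432
75 t110.7 p [ 0.581  -0.1281  0.1045] F [3.8 3.6 0.2] T [ 1.18 -1.18 -0.19] op 0.430
92 t111.0 p [ 0.582  -0.1269  0.1044] F [ 4.9  7.3 -1.9] T [ 2.13 -1.62  0.09] op 0.429
up t112.2 p [ 0.5791 -0.1287  0.1604] F [-0.6  0.4 -0.8] T [-0.03  0.08  0.04] op 0.718
```

View pics/kb.png

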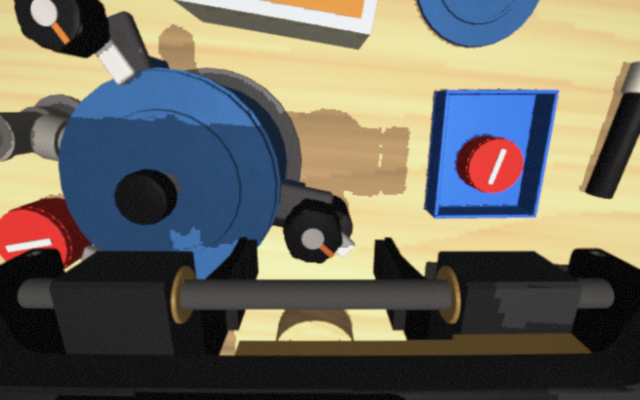

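```bash
python3 - <<'E'
from h import *
s=env.read_state()
f=env.grab_frame("wrist")
k=unproj(f,(312,238),.168)[0];l=unproj(f,(146,190),.165)[0];d=unproj(f,(345,245),.135)[0]
m=unproj(f,(330,250),.168)[0];c=unproj(f,(60,12),.168)[0];cp=unproj(f,(490,164),.038)[0]
print(k,cpt(.112,180),l,c,cpt(.112,300),cp)
a=lambda v:np.degrees(np.arctan2(v[1],v[0]))
for t in(d,m):print((a(t-k)-(CYAW))%360)
E
python3 knob.py c
```

```text
[ 0.5768437  -0.12720109  0.168     ] (np.float64(0.5791687638366487), np.float64(-0.1288921775700833)) [ 0.59836861 -0.02186764  0.165     ] [0.69413425 0.01797432 0.168     ] (np.float64(0.6967242660190996), np.float64(0.02542147674032368)) [ 0.61745061 -0.30100238  0.038     ]
153.74882256632105
156.59514035797883
c grip t115.8 p [0.6961 0.0281 0.1052] F [-3.3  7.   2.5] T [ 2.16  1.04 -0.04] op 0.434
40 t117.6 p [0.6927 0.0282 0.1052] F [-12.3   8.1   8.2] T [ 2.49  3.26 -0.1 ] op 0.433
75 t118.2 p [0.6995 0.0274 0.1051] F [ 3.6  4.  -0.8] T [ 1.12 -1.13 -0.29] op 0.434
92 t118.6 p [0.6995 0.0288 0.1049] F [ 3.3  7.5 -1. ] T [ 1.99 -0.95  0.06] op 0.428
up t119.7 p [0.6968 0.0256 0.1607] F [-0.3 -0.3 -0.6] T [-0.04 -0.   -0.  ] op 0.723
```

```bash
sed -i 's/^CX,CY,CYAW=.*/CX,CY,CYAW=.5928,-.0158,82.7/' h.py; python3 knob.py a; python3 -c "
import cv2,numpy as np
cv2.imwrite('pics/kca.png',np.vstack([cv2.imread('pics/k%s.png'%n)[:300,60:620] for n in 'ca']))"
```

```text
a grip t123.3 p [0.5037 0.0527 0.1046] F [-2.8  2.4  4.9] T [ 1.33  0.87 -0.05] op 0.430
40 t125.1 p [0.5    0.0523 0.1046] F [-13.2   6.4  12.2] T [ 2.1   3.78 -0.07] op 0.429
75 t125.7 p [0.5042 0.0519 0.1043] F [-0.3  0.3  2.2] T [ 0.08  0.02 -0.16] op 0.430
92 t126.1 p [0.5046 0.0528 0.104 ] F [ 1.6  3.4 -1.7] T [ 1.18 -0.58  0.11] op 0.430
up t127.2 p [0.5036 0.0522 0.1603] F [ 1.1 -0.3 -0.2] T [-0.09 -0.   -0.01] op 0.720
```

View pics/kca.png

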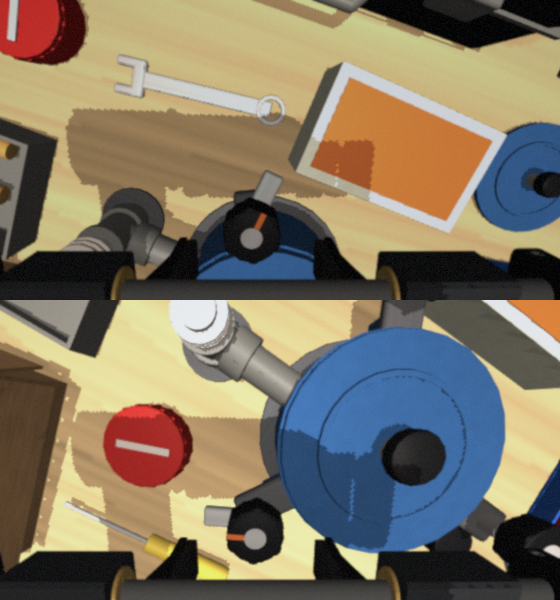

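Checking the dog and mark angles: b ≈ 150–155°, c ≈ 148°, a ≈ 153°, so all three are at the 149° stop within reading error. Now the lid.

```bash
cat > lid.py <<'E'
from h import *
def rect(n):
    f=env.grab_frame(n);r=env.trace(f,"mat")
    if not r: return None
    m=r[0]["mask"].astype(np.uint8);c=max(cv2.findContours(m,0,2)[0],key=cv2.contourArea)[:,0].astype(float)
    P=unproj(f,c,.003)[:,:2];b=cv2.minAreaRect((P*1000).astype(np.float32));print(n,r[0]["score"],b);return np.array(b[0])/1000,sorted(b[1])
ms=[rect(n) for n in("scene","side")]
ok=[m[0] for m in ms if m and 168<m[1][0]<m[1][1]<192]
assert ok; mx,my=np.mean(ok,0);print("mat",mx,my)
x,y=CX+.0004,CY-.0008
env.set_joints(ik6(x,y,.16,60))
h=env.move_straight([x,y,.100],rate=.2,force_limit=14);st("down %s"%h);assert not h
env.gripper_to(0,50);s=st("grip");assert .36<s["opening"]<.48
env.move_straight([x,y,.21],rate=.12);s=st("lift")
f=env.grab_frame("scene");save(f,"lidup")
assert s["opening"]>.3
env.set_joints(ik6(mx,my,.12,60));st("over")
h=env.move_straight([mx,my,-.010],rate=.12,force_limit=8);st("down %s"%h)
env.gripper_to(.75);env.move_straight([mx,my,.10],rate=.35);st("up")
f=env.grab_frame("scene");save(f,"lid_done");find(f,"lid",4)
for t in["cartridge_a","carton"]:find(f,t)
E
python3 lid.py
```

```text
scene 0.88 ((408.86773681640625, -366.1216735839844), (185.04971313476562, 183.34671020507812), 3.483208656311035)
side 0.71 ((405.9652404785156, -367.94171142578125), (182.53941345214844, 183.50450134277344), 3.391942262649536)
mat 0.40741648864746094 -0.3670316925048828
down False t128.5 p [ 0.5931 -0.0161  0.1006] F [0.4 0.4 1.4] T [ 0.   -0.06  0.02] op 0.720
grip t129.1 p [ 0.5934 -0.0167  0.1006] F [-2.2 -0.9  2.5] T [-0.02  0.32  0.03] op 0.400
lift t130.2 p [ 0.5923 -0.0166  0.2086] F [ 0.3 -0.2 -4.9] T [-0.03 -0.09  0.01] op 0.402
over t131.7 p [ 0.4085 -0.3667  0.1204] F [ 0.3  0.5 -5.1] T [ 0.1  -0.04 -0.02] op 0.399
down True t132.7 p [ 0.4063 -0.3659 -0.0064] F [-0.2 -0.4  2.3] T [ 0.32 -0.15  0.15] op 0.398
up t134.0 p [ 0.4081 -0.3673  0.1017] F [-0.7  0.6 -0.4] T [ 0.11 -0.02  0.03] op 0.749
lid [0.4179, -0.3531, 0.0178] 0.95 [224, 185]
lid [0.7965, -0.2646, 0.0133] 0.82 [229, 293]
lid [0.2197, -0.2684, 0.0157] 0.58 [257, 141]
lid [0.7848, -0.0827, 0.0755] 0.21 [288, 287]
cartridge_a [0.5633, -0.0315, 0.0779] 0.69 [312, 221]
cartridge_a [0.6344, -0.0362, 0.0773] 0.52 [308, 241]
carton [0.3892, 0.3536, 0.0433] 0.71 [431, 188]
```

```bash
python3 - <<'E'
from h import *
env.set_joints(ik6(.53,.0,.30,60)); s=env.read_state()
print(s["tool_rot"])
f=env.grab_frame("wrist");save(f,"in1");g=env.grab_frame("scene")
np.save("in1.npy",f,allow_pickle=True)
find(f,"cartridge_a");find(g,"carton");find(g,"lid")
im=f["image"].copy()
for i,d in enumerate((0,120,240)):
    x,y=cpt(.044,d);u=proj(f,[x,y,.107])[0];cv2.circle(im,(int(u[0]),int(u[1])),3,(0,255,0),1);print(d,x,y,u)
cv2.imwrite("pics/in1o.png",np.vstack([im[:300],cv2.resize(g["image"][100:300,180:500],(640,290))]))
E
```

```text
[-8.99554036e+01 -8.85849088e-02  1.67476433e+02]
cartridge_a [0.6234, -0.0405, 0.0816] 0.94 [330, 86]
cartridge_a [0.5567, -0.0335, 0.0803] 0.87 [335, 142]
carton [0.3902, 0.3568, 0.0476] 0.83 [432, 188]
lid [0.1811, -0.3028, 0.0179] 0.97 [250, 132]
lid [0.7954, -0.2602, 0.0143] 0.67 [230, 292]
lid [0.4127, -0.3582, 0.0175] 0.58 [223, 183]
0 0.5983908427784594 0.0278433554739613 [278.16335036 121.04724806]
120 0.5522083240639252 -0.03277986586227001 [337.0763215  148.56282251]
240 0.6278008331576154 -0.04246348961169131 [332.15990917  81.05797518]
```

View pics/in1o.png

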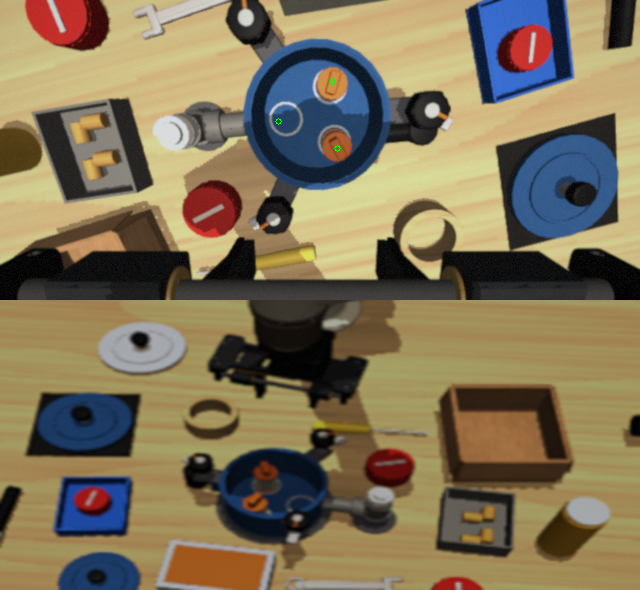

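Two cartridges remain: b at wrist px (337,148) and c at (332,84). Seat a is empty, and the lid is on the mat. Next I'll measure the fin directions, because the gripper body has to miss the clamp knobs.

```bash
python3 - <<'E'
from h import *
f=np.load("in1.npy",allow_pickle=True).item()
cv2.imwrite("pics/fin.png",cv2.resize(f["image"][60:170,290:390],(700,770),interpolation=cv2.INTER_CUBIC)[:600])
g=env.grab_frame("scene");q=unproj(g,[(401,160),(456.5,159),(464,210),(403.5,212)],.1);print(q,q.mean(0))
r=env.trace(g,"carton");m=r[0]["mask"];v,u=np.where(m);print(r[0]["score"],u.min(),u.max(),v.min(),v.max())
E
```

```text
[[0.31908692 0.24421679 0.1       ]
 [0.29996661 0.42880056 0.1       ]
 [0.49482777 0.43942815 0.1       ]
 [0.51800734 0.25125893 0.1       ]] [0.40797216 0.34092611 0.1       ]
0.92 400 466 157 226
```

View pics/fin.png

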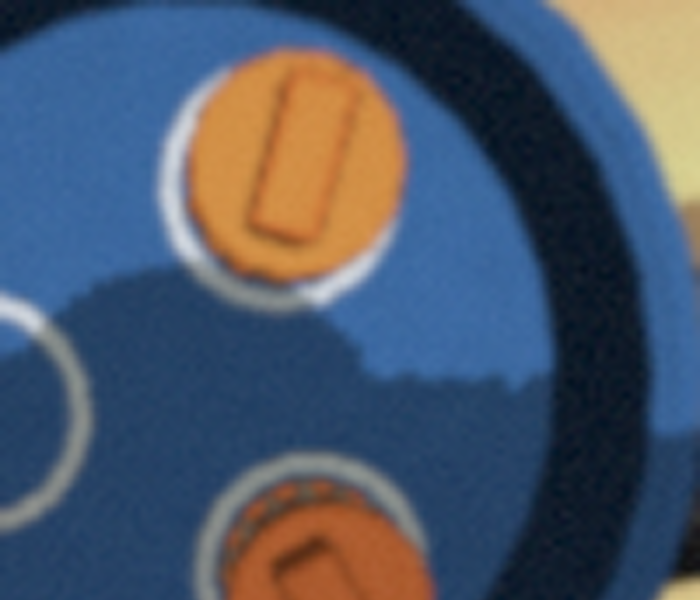

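```bash
cat > cart.py <<'E'
from h import *
import sys
f=np.load("in1.npy",allow_pickle=True).item()
n=sys.argv[1]; dx=float(sys.argv[2]); go=len(sys.argv)>3
P=unproj(f,dict(c=[(330.7,93.1),(336.4,71.1)],b=[(332.9,139.4),(343.1,159)])[n],.107)[:,:2]
c=P.mean(0);v=P[1]-P[0];ang=np.degrees(np.arctan2(v[1],v[0]));rad=CYAW+dict(b=120,c=240)[n]
dev=(ang-rad+90)%180-90
print(n,c,"seat",cpt(.044,rad-CYAW),"len",np.linalg.norm(v),"dev from radial",dev)
ang=rad+np.clip(dev,-17,17); s=cpt(.044,rad-CYAW); c=(c+s)/2
c=c+.002*(np.array([CX,CY])-c)/.044
if not go: sys.exit()
j1=ik6(c[0],c[1],.24,0)[0]; j6=(ang-90-j1-90+90)%180-90;print("j6",j6)
env.gripper_to(.41)
env.set_joints(ik6(c[0],c[1],.16,j6))
h=env.move_straight([c[0],c[1],.055],rate=.1,force_limit=7);st("down %s"%h)
if h: sys.exit()
env.gripper_to(0,20);s=st("grip")
if not .25<s["opening"]<.36: sys.exit()
env.move_straight([c[0],c[1],.24],rate=.2);s=st("lift")
if s["opening"]<.2: sys.exit()
g=env.grab_frame("scene");find(g,"carton",1)
bx,by=.408+dx,.341
env.set_joints(ik6(bx,by,.24,0));st("over")
h=env.move_straight([bx,by,.050],rate=.25,force_limit=10);st("low %s"%h)
env.gripper_to(.45);env.move_straight([bx,by,.24],rate=.35)
s=st("up");g=env.grab_frame("wrist");save(g,"after_"+n);find(g,"cartridge_a")
E
python3 cart.py b 0.045; python3 cart.py c 0.045 go
```

```text
b [ 0.55112294 -0.03373635] seat (np.float64(0.5522083240639252), np.float64(-0.03277986586227001)) len 0.026482790067500577 dev from radial -6.769929596726001
c [ 0.62628429 -0.04372436] seat (np.float64(0.6278008331576154), np.float64(-0.04246348961169131)) len 0.0242752328874766 dev from radial 10.267963491852015
j6 -37.97222529226292
down False t139.6 p [ 0.6261 -0.0418  0.0558] F [ 1.1  0.1 -0.2] T [ 0.11 -0.07 -0.  ] op 0.410
grip t140.0 p [ 0.626  -0.0419  0.0556] F [0.9 0.7 1.8] T [ 0.14 -0.14  0.01] op 0.296
lift t141.1 p [ 0.6245 -0.0418  0.2383] F [ 0.4  0.7 -0.5] T [ 0.12 -0.12  0.04] op 0.296
carton [0.3915, 0.354, 0.0429] 0.62 [431, 189]
over t142.7 p [0.4535 0.3403 0.24  ] F [-0.6 -0.6 -1.4] T [ 0.02  0.   -0.04] op 0.297
low False t143.6 p [0.4542 0.3416 0.0512] F [-0.4  0.4 -0.9] T [ 0.08 -0.02  0.03] op 0.294
up t144.9 p [0.4526 0.3409 0.24  ] F [-0.1 -0.5 -1.2] T [-0.04  0.07 -0.01] op 0.450
```

View pics/after_c.png

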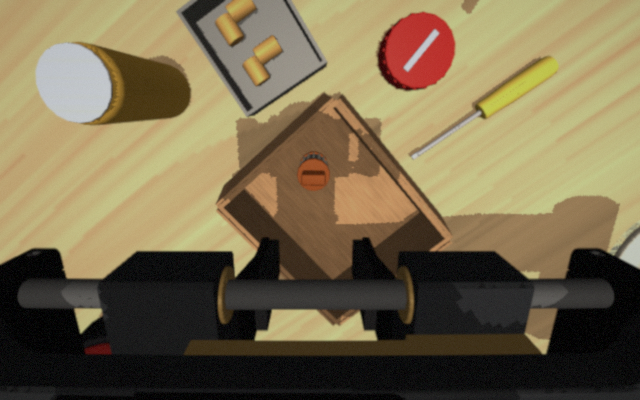

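Cartridge c is in the carton at px (313,173), standing upright. Next is b, placed toward the near end of the carton.

```bash
python3 cart.py b -0.035 go; python3 - <<'E'
from h import *
g=env.grab_frame("scene");d=env.grab_frame("wrist")
find(g,"cap");find(g,"tray",1);find(g,"lid")
cv2.imwrite("pics/end.png",np.vstack([cv2.resize(g["image"][90:320,180:500],(640,400)),cv2.resize(d["image"][:260],(480,195),) if False else cv2.resize(d["image"][:300],(640,200))]))
E
```

```text
b [ 0.55112294 -0.03373635] seat (np.float64(0.5522083240639252), np.float64(-0.03277986586227001)) len 0.026482790067500577 dev from radial -6.769929596726001
j6 2.536696394331628
down False t148.0 p [ 0.5542 -0.0324  0.0557] F [-0.2  0.4 -0.1] T [ 0.11 -0.03  0.05] op 0.409
grip t148.4 p [ 0.5538 -0.0325  0.0555] F [-0.3  0.   1.9] T [ 0.06  0.07 -0.01] op 0.292
lift t149.5 p [ 0.5526 -0.0324  0.2384] F [ 0.6 -0.5 -1.9] T [ 0.11  0.01 -0.02] op 0.296
carton [0.3859, 0.3548, 0.0473] 0.57 [431, 187]
over t151.1 p [0.3735 0.3405 0.24  ] F [-0.7  0.5 -0.1] T [ 0.03 -0.04 -0.  ] op 0.300
low False t152.0 p [0.374  0.3417 0.051 ] F [-0.2 -0.4 -1.3] T [0.08 0.02 0.  ] op 0.294
up t153.3 p [0.3726 0.3408 0.24  ] F [ 0.2 -0.3 -0.9] T [ 0.02  0.03 -0.05] op 0.454
cartridge_a [0.4539, 0.3407, 0.0682] 0.69 [279, 112]
cartridge_a [0.3769, 0.3378, 0.0727] 0.64 [315, 172]
cap [0.6114, 0.3039, 0.0192] 0.75 [416, 251]
cap [0.5088, 0.1649, 0.0478] 0.69 [374, 215]
cap [0.6258, -0.3087, 0.0383] 0.67 [224, 237]
cap [0.3954, -0.1438, 0.0374] 0.63 [284, 180]
cap [0.7956, 0.2681, 0.0515] 0.57 [407, 303]
cap [0.3856, 0.0999, 0.0262] 0.39 [355, 185]
tray [0.632, -0.3068, -0.0005] 0.66 [227, 244]
lid [0.4132, -0.3587, 0.0179] 0.89 [223, 183]
lid [0.1807, -0.3009, 0.0165] 0.73 [250, 132]
lid [0.7046, 0.0287, 0.1691] 0.65 [328, 252]
lid [0.7958, -0.2643, 0.0128] 0.57 [229, 293]
```

View pics/end.png

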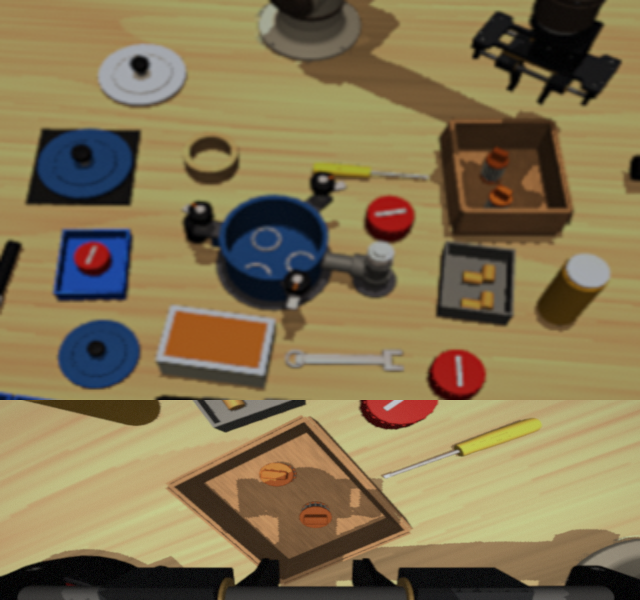

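```bash
python3 -c "
from h import *
env.close_job();print('done')"
```

```text
the job is handed in; nothing more can be done
done
```

The filter change strip-down is finished and handed in at about 154 s of the 210 s allowed, in the order asked.

1. **Cap:** unscrewed about 780° anticlockwise, lifted off and set in the blue tray.
2. **Knobs:** each turned anticlockwise about 170° of wrist travel, with the pads slipping at the stop.
3. **Lid:** lifted off and laid on the mat, knob up.
4. **Cartridges:** b and c lifted out into the carton. Seat a was already empty.

**Last checks:** the final scene and wrist pictures show:
- the cap in the tray
- the lid flat within the mat
- three empty seats in the tub
- both cartridges in the carton, b and c about 8 cm apart
- the look-alikes and other bench items in view where they were

**What went wrong or disagreed:**
- **Missed cap grips:** the real fingertips sit about 36 mm above the reported TCP. The first two unscrewing attempts therefore closed on air above the cap and cost about 60 s. I found the offset by triangulation and a touch on the cap, then corrected for it.
- **False contact on knob b:** the first approach stopped on a false force reading, so I raised the limit and repeated it.
- **Lateral force on knobs:** it reached about 15 N because of a 2–3 mm centring error.
- **Knob angles:** read from the images only, at about 148–156° against the 149° stop.
- **Network lid reading:** right after the lid was placed, the network put the white look-alike lid about 4 cm off. Later readings put it back at its original place.

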